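# Level a culture platform by its foot-screw levers

## Task

Level the round platform that carries the culture flask: turn its two foot screws by their levers until the bubble in each of its two vials lies wholly between its two lines. Leave them so, without shifting the flask on the platform or the things that stand around it.

Things in the scene. Friction and masses are not known exactly. Their poses are not given: they have to be found in the camera images.
- left_hub (a point): left foot screw, seen from the robot: point on its upright axis at lever height, 85 mm above the bench. Steel hub 22 mm wide, top 95 mm up, 90 mm from the centre of the platform, a round plate 208 mm wide, top 40 mm up. Left and right screws stand on opposite sides of the plate; the fixed foot, which is not adjusted, is on the plate's far rim, midway between them
- left_tip (a point): end ball (14 mm) of the left lever, 75 mm from the axis: a level steel bar 8 mm thick, underside 81 mm up. About 2.5 N sideways turns lever and screw; it stays put. At level it points within 0.4 rad of straight outwards from the plate's centre (varies); stops 1.5 rad either side of outwards. Anticlockwise from above lowers this foot and sends its bubble away from it, 11 mm per rad; clockwise back
- left_mark (a point): middle between the two dark lines (21 mm apart) on the tube vial that belongs to the left screw: black housing 70 x 22 mm, top 14 mm above the plate, on the robot-side half near that screw. It lies parallel to the line from the fixed foot to the left screw and only that screw moves its bubble
- left_bubble (a point): centre of that vial's pale bubble, 16 mm long, 11 mm wide, lying on the vial's top face; it slides along the vial to the high side; between the lines when within 2.5 mm of the middle mark
- right_hub (a point): right foot screw, seen from the robot: point on its upright axis at lever height, 85 mm above the bench. Steel hub 22 mm wide, top 95 mm up, 90 mm from the centre of the platform, a round plate 208 mm wide, top 40 mm up. Left and right screws stand on opposite sides of the plate; the fixed foot, which is not adjusted, is on the plate's far rim, midway between them
- right_tip (a point): end ball (14 mm) of the right lever, 75 mm from the axis: a level steel bar 8 mm thick, underside 81 mm up. About 2.5 N sideways turns lever and screw; it stays put. At level it points within 0.4 rad of straight outwards from the plate's centre (varies); stops 1.5 rad either side of outwards. Anticlockwise from above lowers this foot and sends its bubble away from it, 11 mm per rad; clockwise back
- right_mark (a point): middle between the two dark lines (21 mm apart) on the tube vial that belongs to the right screw: black housing 70 x 22 mm, top 14 mm above the plate, on the robot-side half near that screw. It lies parallel to the line from the fixed foot to the right screw and only that screw moves its bubble
- right_bubble (a point): centre of that vial's pale bubble, 16 mm long, 11 mm wide, lying on the vial's top face; it slides along the vial to the high side; between the lines when within 2.5 mm of the middle mark
- flask_mid (a point): the clear culture flask with a screw cap lying on the platform's far half, 46 x 79 x 24 mm; point at its middle; only to be left alone
- amber_mid (a point): small amber bottle, 32 mm wide, 70 mm tall, standing in front of the platform; point at its centre, half-way up; a bystander
- white_mid (a point): small white bottle, 32 mm wide, 80 mm tall, near the right lever; point at its centre; a bystander
- tube_mid (a point): standing capped tube, 34 mm wide, 109 mm tall, near the left lever; point at its centre; a bystander
- dishes_mid (a point): stack of round dishes, 62 mm wide, 45 mm tall, left of the platform; point at its centre; a bystander
- rack_mid (a point): tube rack, 110 x 52 mm, 68 mm tall, right of the platform; point at its centre; a bystander

How it is judged:
At the end, for the whole second after the job is handed in: each vial's bubble (16 mm) lies between its two lines (21 mm apart): its centre within 2.5 mm of the middle mark, in both vials, with the robot clear (horizontal distance between left_bubble and left_mark below 0.0025 m and horizontal distance between right_bubble and right_mark below 0.0025 m); the robot touches nothing.
It fails at once if the culture flask is shifted by more than 15 mm or tipped (distance of flask_mid from where it was at the start of the episode above 0.015 m or angle between flask_mid's own z axis and vertical above 0.35 rad).
It fails at once if one of the things around the platform is shifted by more than 20 mm or knocked over (distance of any of amber_mid, white_mid, tube_mid, dishes_mid, rack_mid from where it was at the start of the episode above 0.02 m or angle between any of amber_mid, white_mid, tube_mid, dishes_mid, rack_mid's own z axis and vertical above 0.35 rad).
It also fails if it takes over 42 s, if anything falls off the work surface, if the arm or the gripper's body presses on something with over 40 N, if the wrist force passes 120 N, or if a joint passes its speed limit or range.

## Robot

A 6-joint arm with a two-finger parallel gripper is mounted at the origin on the work surface. World frame = base frame: x ahead of the robot, y to its left, z up, the work surface at z = 0. Lengths are in m, angles in rad, forces in N, time in s.
With the tool pointing down it reaches from about 0.375 to 0.9 m from the base axis. Payload 3.1 kg.
Tool frame: the origin (TCP) lies on the centre line of the jaws, within the pads' length; the fingertips stand ahead of it and the grasp point (between the pads) lies 3 mm ahead of it (manip.tip_reach is the z of the fingertips in the tool frame, in m); z points along the fingers, y is the direction in which the jaws open and shut (so a half turn about z gives the same grasp; the last joint's range is limited). The gripper opens to 85 mm and grips with 20 to 120 N. Pads are 22 mm wide; open, the fingers measure 114 mm over their backs; the gripper's body (76 mm by 85 mm) begins 54 mm behind the grasp point. The pads swing forward as they close: fully open they stand 13 mm farther back than shut.
Start: joints at [1.038, 0.527, 1.433, -0, 1.181, -0.178], TCP at [0.216, 0.586, 0.253] pointing down, gripper open.
Joint ranges: [-3.08, 3.08], [-0.75, 2.2], [0.22, 2.44], [-1.43, 4.57], [0, 2.65], [-2.85, 2.85]. Speed limits (rad/s): [2.79, 2.79, 3.14, 3.14, 3.14, 3.14].

## Interface

Orientations are given as [roll, pitch, yaw] about the fixed x, y, z axes, in that order (R = Rz(yaw) Ry(pitch) Rx(roll)).
In Python, from cell import manip gives the robot as it stands. The module is installed in compiled form; this text tells all that it offers.
- The arm moves only by the tool carry_out, never from a script. Its argument "increments" is a list that holds one entry, the list of rows, each a list of 5 numbers: the gripper's target within -1 to 1 (fully open at 1, half-way at 0, shut at -1), then the shift along the world's x, y, z in m, then the turn about the world's z in rad. In form: [[[fingers, dx, dy, dz, turn], ...]]. A call has exactly 8 rows; each row shifts and turns the pose as measured when the row begins; what a row does not reach is not made up. A row lasts 1/8 s, in which the tool goes at most 62.5 mm and 10.7 degrees, less where a joint would pass 70% of its speed; a pose out of reach is approached as far as the arm can. A call is refused whole if a number of a shift passes 0.0625 or a number of a turn 0.188, either way. A call with a gripper value outside its range is refused whole. The fingers move at their own pace and stop on an object; "force" is the grip in N (left out, the last holds). Time passes only in rows, so rows that do not move let the fingers close, or fill a call up. It gives the time, the measured TCP pose, the force and the opening at its end, in the units of the state.
- manip.sense(): the state, without advancing time (a new reading comes with each control period).
- manip.grab_frame(name): name is "side" or "top"; returns the picture (384x512x3 uint8, blue, green, red); there is no depth.
- manip.camera_params(name): a dict with "fx", "fy", "cx", "cy" (pixels), "dist" ([k1, k2, p1, p2, k3] as OpenCV has them; the pictures are not rectified), "eye" and "attitude" of the camera in the world. Camera axes: x right, y up, looking along -z (the intrinsics and any distortion apply to the point x, -y, -z); pixel columns grow to the right and rows downward; lengths in m; the calibration is good to about 2 mm. A picture is of the moment at which its call begins. camera_params takes no time and is no camera call.
- manip.hand_in(): hands the job in, once; it reports no verdict.
The state is a dict: "time_s": time; "joint_positions": joint angles; "joint_velocities": joint speeds; "joint_efforts": joint torques, N m; "tcp_pos": TCP position; "orientation": TCP orientation; "wrist_force": force on the tool from outside, world axes, zero at the start; "wrist_torque": the same for the moment, N m; "gripper_width": opening from 0.0 (shut) to 1.0 (fully open).
Only numpy, scipy, OpenCV 4.12 (cv2) and the standard library are available. Lean on these libraries where they do the work, as an engineer would, in place of code of your own. Each camera call takes 0.05 s, during which the arm holds its last target. There are 200 camera calls.

## Working session

There is one attempt and no reset: what is moved stays moved. The work goes in short steps, Python scripts to look and compute and a tool call to move; the robot and the scene stay as the last step left them, time stands still between calls to the robot, and variables do not carry over. Pictures are saved under pics/ and viewed, about 8 in all and at most 12, crops included, and the job is handed in when it is done.

Besides the shell and the picture viewer there is one more tool, called after ">>>" by a JSON object that holds its "op" and its "data", one argument or row to a line. carry_out: Moves the arm, as the interface text tells. Its arguments: {"type":"object","properties":{"increments":{"type":"array","items":{"type":"array","items":{"type":"array","items":{"type":"number"}}}},"force":{"type":"number"}},"required":["increments"]}

```bash
mkdir -p pics; cat > h.py <<'E'
import numpy as np, cv2
from cell import manip
def rot(a):
    a=np.array(a,float)
    if a.shape==(3,3): return a
    if a.size==4: raise SystemExit('quat %s'%a)
    r,p,y=a; c,s=np.cos,np.sin
    return np.array([[c(y),-s(y),0],[s(y),c(y),0],[0,0,1]])@np.array([[c(p),0,s(p)],[0,1,0],[-s(p),0,c(p)]])@np.array([[1,0,0],[0,c(r),-s(r)],[0,s(r),c(r)]])
def K(c): return np.array([[c['fx'],0,c['cx']],[0,c['fy'],c['cy']],[0,0,1.]])
def plane(name,uv,z):
    c=manip.camera_params(name); p=cv2.undistortPoints(np.array(uv,float).reshape(-1,1,2),K(c),np.array(c['dist'],float)).reshape(-1,2)
    d=np.c_[p[:,0],-p[:,1],-np.ones(len(p))]@rot(c['attitude']).T; e=np.array(c['eye'])
    return e+d*((z-e[2])/d[:,2])[:,None]
def proj(name,P):
    c=manip.camera_params(name); q=(np.array(P,float).reshape(-1,3)-np.array(c['eye']))@rot(c['attitude'])
    q=q*[1,-1,-1]
    return cv2.projectPoints(q.reshape(-1,1,3),np.zeros(3),np.zeros(3),K(c),np.array(c['dist'],float))[0].reshape(-1,2)
E
python3 - <<'E'
from h import *
for n in('top','side'):
    print(manip.camera_params(n)); f=manip.grab_frame(n); cv2.imwrite(f'pics/{n}0.png',f)
    cv2.imwrite(f'pics/{n}0b.png',cv2.resize(f,(800,600),interpolation=cv2.INTER_CUBIC))
print(manip.sense(),manip.tip_reach)
E
```

```text
{'fx': 371.87258076527525, 'fy': 371.87258076527525, 'cx': 256.3887067026484, 'cy': 193.32557285310634, 'dist': array([-0.08217304,  0.        ,  0.        ,  0.        ,  0.        ]), 'eye': array([0.4873672 , 0.05835841, 0.79783842]), 'attitude': array([ 0.07683973, -0.00383292, -1.58774503])}
{'fx': 452.20587735639367, 'fy': 452.20587735639367, 'cx': 256.68864027755126, 'cy': 191.0423940547209, 'dist': array([-0.03313044,  0.        ,  0.        ,  0.        ,  0.        ]), 'eye': array([ 0.02105635, -0.46400075,  0.66983918]), 'attitude': array([ 0.91336622,  0.02202129, -0.82783059])}
{'time_s': 0.1, 'joint_positions': array([ 1.03849564e+00,  5.28375008e-01,  1.43377056e+00,  5.04867529e-05,
        1.18140171e+00, -1.78533521e-01]), 'joint_velocities': array([-1.08878036e-03, -1.97950158e-03, -4.28634593e-03,  1.94285132e-04,
       -1.17299521e-03,  4.82653901e-05]), 'joint_efforts': array([-5.02940493e-04, -4.43306565e+01, -1.78585267e+01, -2.38350549e-04,
        3.87668086e-03,  5.88612934e-06]), 'tcp_pos': array([0.21619343, 0.58578152, 0.25243147]), 'orientation': array([-3.13967738e+00, -3.93043828e-04,  2.78780589e+00]), 'wrist_force': array([-0.2524976 ,  0.0144226 , -0.49799585]), 'wrist_torque': array([ 0.00999604,  0.0135108 , -0.01600443]), 'gripper_width': 1.003948203509526} 0.022
```

View pics/top0b.png

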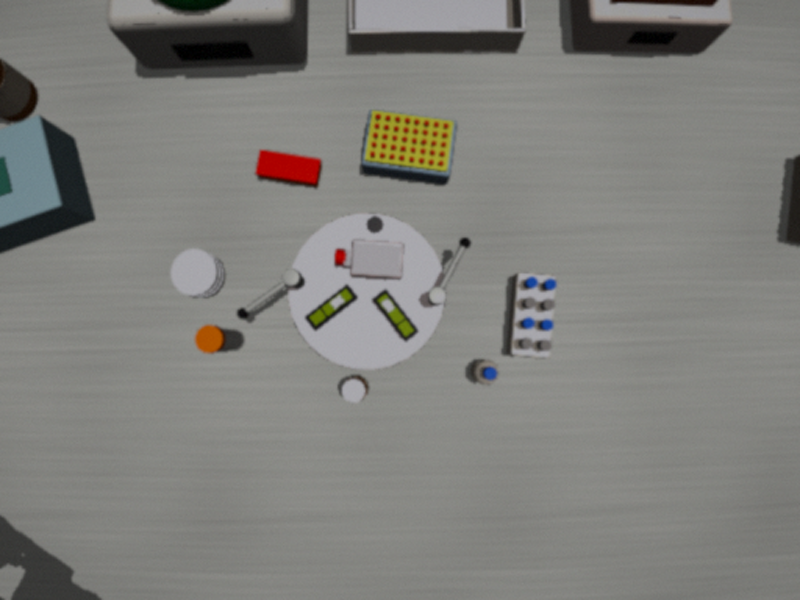

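View pics/side0b.png

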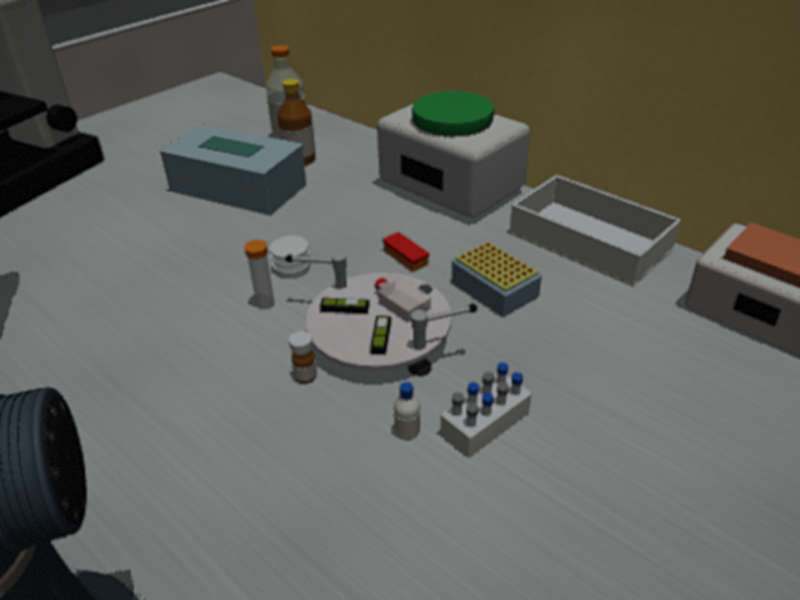

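Top view (800 px scale): left hub (292,278), tip (243,314); right hub (436,297), tip (465,243); vials at (331,307) and (395,315); tube (209,339), amber (353,388), white (487,373), rack (533,315), dishes (197,273). Both bubbles are off to the far end. Next I'll measure these.

```bash
cat >> h.py <<'E'
def ball(f,guess,z,r=14,th=60):
    u,v=np.round(guess).astype(int); w=f[v-r:v+r+1,u-r:u+r+1].max(2)
    n,l,s,c=cv2.connectedComponentsWithStats((w<th).astype(np.uint8))
    k=[i for i in range(1,n) if 5<s[i,4]<80]
    k=min(k,key=lambda i:np.hypot(*(c[i]-r))); return c[k]+[u-r,v-r],s[k,4]
def vials(f):
    """housings+bubble: green tube mask; pale blob within"""
    hsv=cv2.cvtColor(f,cv2.COLOR_BGR2HSV); g=cv2.inRange(hsv,(22,90,50),(50,255,255))
    n,l,s,c=cv2.connectedComponentsWithStats(cv2.morphologyEx(g,cv2.MORPH_CLOSE,np.ones((9,9),np.uint8)))
    return [(s[i].tolist(),c[i].round(1).tolist()) for i in range(1,n) if s[i,4]>60]
E
python3 - <<'E'
from h import *
f=cv2.imread('pics/top0.png'); k=.64
hubs=np.array([[292,278],[436,297]])*k; tips=np.array([[243,314],[465,243]])*k
print('hub',plane('top',hubs,.095)); 
T=[]
for t in tips:
    p,a=ball(f,t,.085); T.append(p); print(p,a)
print('tip',plane('top',T,.085))
for n,uv,z in[('tube',(209,339),.109),('amber',(353,390),.07),('white',(488,373),.08),('dishes',(194,271),.045),('rack',(535,315),.06),('flask',(377,258),.064),('foot',(375,224),.04),('plate',(366,291),.04)]:
    print(n,plane('top',[np.array(uv)*k],z)[0].round(3))
print(vials(f))
cv2.imwrite('pics/crop0.png',cv2.resize(f[175:225,185:285],(800,400),interpolation=cv2.INTER_CUBIC))
E
```

```text
hub [[0.57308007 0.18672116 0.095     ]
 [0.54688788 0.01165845 0.095     ]]
[155.52777778 200.52777778] 36
[297.24 154.72] 25
tip [[ 0.53150055  0.24952386  0.085     ]
 [ 0.61607994 -0.025925    0.085     ]]
tube [0.5   0.284 0.109]
amber [0.435 0.116 0.07 ]
white [ 0.453 -0.052  0.08 ]
dishes [0.591 0.326 0.045]
rack [ 0.525 -0.117  0.06 ]
flask [0.601 0.084 0.064]
foot [0.65  0.087 0.04 ]
plate [0.561 0.1   0.04 ]
[([234, 71, 56, 39, 1731], [261.4, 89.8]), ([198, 184, 28, 25, 217], [210.9, 196.4]), ([241, 188, 25, 28, 230], [253.4, 202.1])]
```

View pics/crop0.png

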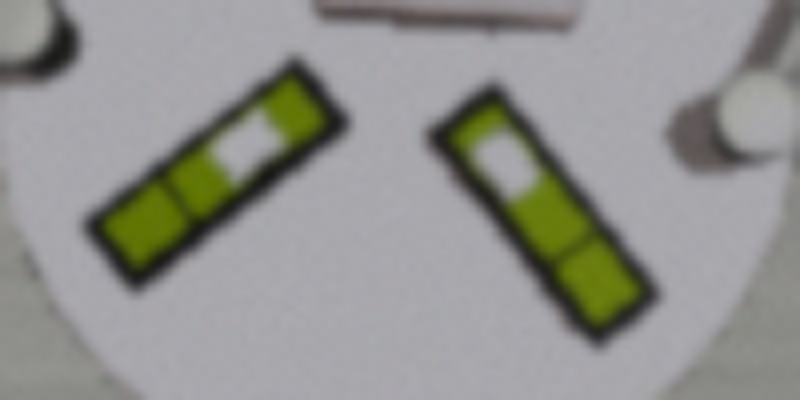

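The crop shows both bubbles displaced toward the fixed foot, about 14 mm for the left and 19 mm for the right. Both levers therefore need clockwise turns, roughly 1.2 rad and 1.6 rad. Lever lengths (75 and 79 mm) and hub spacing (177 mm) are consistent with the given sizes. I'll approach the left lever with the fingers shut, on its anticlockwise (robot) side.

>>> {"op": "carry_out", "data": {
  "increments": [
    [[-1,0.038,-0.0467,0,-0.0775],[-1,0.038,-0.0467,0,-0.0775],[-1,0.038,-0.0467,0,-0.0775],[-1,0.038,-0.0467,0,-0.0775],[-1,0.038,-0.0467,0,-0.0775],[-1,0.038,-0.0467,0,-0.0775],[-1,0.038,-0.0467,0,-0.0775],[-1,0.038,-0.0467,0,-0.0775]]
  ]
}}

```text
time_s: 1.1
tcp_pos: [0.5236, 0.2033, 0.2495]
orientation: [-3.138, -0.002, 2.157]
wrist_force: [-0.1, -0.0, -0.3]
gripper_width: 0.008
```

>>> {"op": "carry_out", "data": {
  "increments": [
    [[-1,-0.002,0.004,-0.03,0],[-1,-0.002,0.004,-0.04,0],[-1,0,0,-0.04,0],[-1,0,0,-0.03,0],[-1,0,0,-0.02,0],[-1,0,0,-0.004,0],[-1,0,0,0,0],[-1,0,0,0,0]]
  ]
}}

```text
time_s: 2.1
tcp_pos: [0.5243, 0.2056, 0.0807]
orientation: [-3.141, 0.0, 2.146]
wrist_force: [-0.3, 0.8, -0.1]
gripper_width: -0.002
```

```bash
python3 - <<'E'
from h import *
s=manip.sense();print(s['tcp_pos'],s['orientation'],s['wrist_force'])
a=manip.grab_frame('top');b=manip.grab_frame('side')
cv2.imwrite('pics/c1.png',np.vstack([cv2.resize(a[140:260,120:340],(550,300)),cv2.resize(b[130:250,140:360],(550,300))]))
E
```

```text
[0.52434938 0.20557619 0.08073405] [-3.14127463e+00  3.34382958e-04  2.14602756e+00] [-0.33880567  0.75883764 -0.09790132]
```

View pics/c1.png

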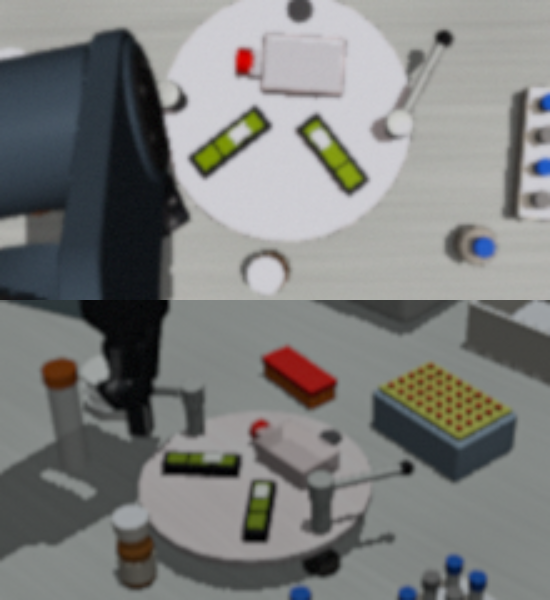

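The top view still shows both vials. The shut fingers stand beside the left lever on its robot side, so I'll push along an arc.

>>> {"op": "carry_out", "data": {
  "increments": [
    [[-1,0.0023,0.0052,0,-0.109],[-1,0.0028,0.0049,0,-0.109],[-1,0.0034,0.0046,0,-0.109],[-1,0.0039,0.0042,0,-0.109],[-1,0.0043,0.0037,0,-0.109],[-1,0.0047,0.0033,0,-0.109],[-1,0.005,0.0027,0,-0.109],[-1,0.0053,0.0021,0,-0.109]]
  ]
}}

```text
time_s: 3.2
tcp_pos: [0.5467, 0.2356, 0.0835]
orientation: [-3.123, 0.008, 1.247]
wrist_force: [-2.2, 1.5, -1.3]
gripper_width: 0.001
```

```bash
cat >> h.py <<'E'
def vmeas(f,vis=None):
    """per vial: signed distance (mm, + toward own screw) of bubble from mark, via profile along green axis on z=.054 plane"""
    H=np.array([[.573,.187],[.547,.0117]]); F=np.array([.65,.087]); out=[]
    # rectify plane z=.054, 0.25 mm/px
    for h,c0 in zip(H,[(210.9,196.4),(253.4,202.1)]):
        c=plane('top',[c0],.054)[0][:2]; d=(h-F)/np.hypot(*(h-F)); n=np.array([-d[1],d[0]])
        s=np.arange(-45,45.1,.25)*1e-3; w=np.arange(-14,14.1,.5)*1e-3
        P=c+s[None,:,None]*d+w[:,None,None]*n; P=np.dstack([P,np.full(P.shape[:2],.054)])
        m=proj('top',P.reshape(-1,3)).reshape(len(w),len(s),2).astype(np.float32)
        out.append(cv2.remap(f,m[...,0],m[...,1],cv2.INTER_CUBIC))
    return out
def look(tag):
    s=manip.sense();print(s['time_s'],s['tcp_pos'].round(4),s['orientation'].round(3),s['wrist_force'].round(2))
    f=manip.grab_frame('top');cv2.imwrite(f'pics/{tag}.png',f); report(f); return f
def report(f):
    S=np.arange(-45,45.1,.25)
    for im in vmeas(f):
        mid=im[22:35].astype(float)
        b=mid[...,0].mean(0)  # blue: pale bubble high, green/black low
        k=(b>110)&(abs(S)<31); v=mid[...,1].mean(0)
        i=[j for j in range(1,len(S)-1) if v[j]<v[j-1] and v[j]<=v[j+1] and v[j]<100]
        print('bubble',S[k].mean() if k.any() else None,k.sum()*.25,'dark minima',[(S[j],int(v[j])) for j in i])
E
python3 - <<'E'
from h import *
report(cv2.imread('pics/top0.png'))
f=look('p2'); v=vmeas(cv2.imread('pics/top0.png'))+vmeas(f)
cv2.imwrite('pics/v2.png',cv2.resize(np.vstack(v),None,fx=2,fy=2.5))
a=cv2.resize(f[140:260,120:340],(660,360)); cv2.imwrite('pics/v2.png',np.vstack([cv2.resize(np.vstack(v),(660,240)),a]))
E
```

```text
bubble -11.5 15.75 dark minima [(np.float64(-33.25), 39), (np.float64(10.25), 79), (np.float64(31.0), 38)]
bubble -18.0 16.25 dark minima [(np.float64(-34.5), 43), (np.float64(9.0), 91), (np.float64(30.0), 43)]
3.2 [0.5467 0.2356 0.0835] [-3.123  0.008  1.247] [-2.23  1.48 -1.31]
bubble -7.0 17.25 dark minima [(np.float64(-33.25), 49), (np.float64(10.25), 99), (np.float64(31.0), 51)]
bubble -18.0 17.25 dark minima [(np.float64(-34.5), 55), (np.float64(30.0), 55)]
```

View pics/v2.png

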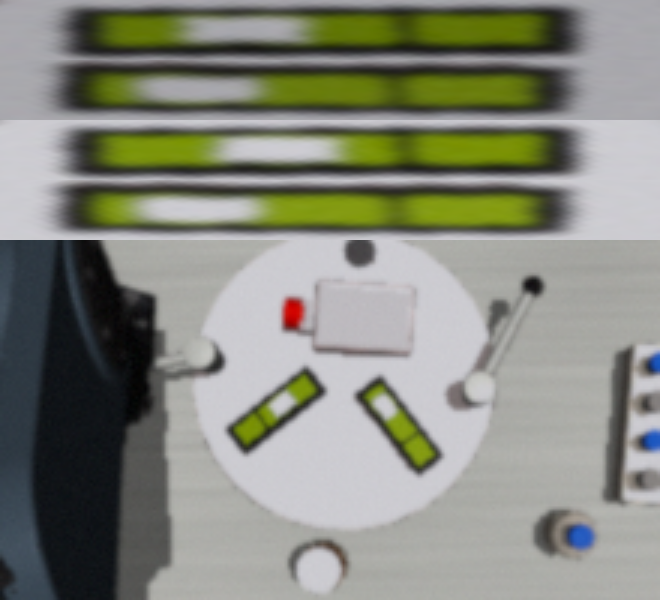

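The rectified strips work. The left bubble moved from -11.5 to -7.0, with its mark at about -0.3, so I'll keep pushing.

>>> {"op": "carry_out", "data": {
  "increments": [
    [[-1,0.0034,0.0015,0,-0.065],[-1,0.0035,0.0013,0,-0.065],[-1,0.0036,0.001,0,-0.065],[-1,0.0037,0.0008,0,-0.065],[-1,0.0037,0.0006,0,-0.065],[-1,0.0038,0.0003,0,-0.065],[-1,0.0038,0,0,-0.065],[-1,0.0038,-0.0002,0,-0.065]]
  ]
}}

```text
time_s: 4.25
tcp_pos: [0.5646, 0.2438, 0.0844]
orientation: [-3.103, 0.019, 0.721]
wrist_force: [-2.9, 3.0, -0.3]
gripper_width: 0.003
```

```bash
python3 -c "
from h import *
look('p3')"
```

```text
4.25 [0.5646 0.2438 0.0844] [-3.103  0.019  0.721] [-2.87  2.96 -0.32]
bubble -3.25 17.25 dark minima [(np.float64(-33.25), 52), (np.float64(31.0), 50)]
bubble -18.125 17.5 dark minima [(np.float64(-34.5), 55), (np.float64(30.0), 58)]
```

>>> {"op": "carry_out", "data": {
  "increments": [
    [[-1,0.003,0,0,-0.03],[-1,0.003,0,0,-0.03],[-1,0.003,0,0,-0.03],[-1,0.003,-0.0003,0,-0.03],[-1,0.003,-0.0005,0,-0.03],[-1,0.003,-0.0006,0,-0.03],[-1,0.003,-0.0008,0,-0.03],[-1,0.003,-0.001,0,-0.03]]
  ]
}}

```text
time_s: 5.3
tcp_pos: [0.5887, 0.2405, 0.0845]
orientation: [-3.102, 0.021, 0.467]
wrist_force: [-2.6, 1.1, -1.6]
gripper_width: 0.0
```

```bash
python3 -c "
from h import *
look('p4')"
```

```text
5.3 [0.5887 0.2405 0.0845] [-3.102  0.021  0.467] [-2.64  1.12 -1.63]
bubble 1.875 17.5 dark minima [(np.float64(-33.25), 54), (np.float64(31.0), 52)]
bubble -18.0 17.75 dark minima [(np.float64(-34.5), 58), (np.float64(30.0), 58)]
```

The left bubble overshot slightly, at about +2 from the mark. I'll back off, lift and look before nudging it back from the other side.

>>> {"op": "carry_out", "data": {
  "increments": [
    [[-1,-0.005,0.001,0,0],[-1,-0.003,0,0.01,0],[-1,0,0,0.03,0],[-1,0,0,0.03,0],[-1,0.012,-0.008,0.01,0],[-1,0.012,-0.01,0,0],[-1,0.012,-0.01,0,0],[-1,0.008,-0.006,0,0]]
  ]
}}

```text
time_s: 6.35
tcp_pos: [0.6318, 0.2034, 0.169]
orientation: [-3.109, 0.011, 0.467]
wrist_force: [-0.3, 0.3, -0.3]
gripper_width: -0.003
```

```bash
python3 - <<'E'
from h import *
f=look('p5'); v=vmeas(f)
cv2.imwrite('pics/v5.png',np.vstack([cv2.resize(np.vstack(v),(722,228),interpolation=cv2.INTER_CUBIC),cv2.resize(f[140:260,120:340],(722,360))]))
for im in v: print(im[26:31].mean(0)[::6].astype(int)[8:-8].tolist())
E
```

```text
6.35 [0.6318 0.2034 0.169 ] [-3.109  0.011  0.467] [-0.33  0.31 -0.3 ]
bubble 2.0 18.25 dark minima [(np.float64(-33.25), 58), (np.float64(31.0), 60)]
bubble -18.0 18.25 dark minima [(np.float64(-34.5), 64), (np.float64(30.25), 65)]
[[41, 59, 55], [31, 94, 81], [26, 137, 117], [17, 159, 136], [14, 167, 141], [16, 169, 142], [15, 167, 140], [15, 167, 141], [14, 168, 141], [13, 168, 140], [9, 168, 139], [10, 166, 140], [11, 158, 133], [12, 138, 115], [15, 118, 98], [14, 133, 111], [33, 159, 135], [92, 178, 159], [166, 200, 190], [216, 217, 215], [228, 223, 224], [229, 225, 225], [228, 224, 224], [227, 223, 224], [228, 223, 224], [228, 224, 225], [229, 225, 225], [224, 220, 220], [204, 202, 202], [146, 171, 164], [73, 157, 139], [25, 161, 136], [9, 163, 137], [8, 164, 138], [8, 164, 138], [6, 165, 138], [3, 164, 138], [1, 163, 138], [1, 163, 137], [9, 163, 135], [12, 152, 128], [20, 118, 100], [30, 74, 66], [57, 62, 63], [116, 111, 114]]
[[31, 91, 80], [25, 137, 117], [26, 165, 141], [54, 174, 152], [117, 185, 171], [179, 201, 194], [216, 216, 215], [227, 223, 224], [228, 225, 225], [228, 225, 226], [228, 224, 225], [228, 225, 225], [228, 225, 225], [228, 224, 225], [218, 219, 219], [183, 207, 201], [117, 191, 175], [52, 179, 155], [25, 174, 149], [23, 175, 150], [24, 175, 151], [20, 173, 150], [19, 174, 149], [21, 175, 151], [19, 174, 149], [19, 173, 147], [21, 167, 142], [22, 148, 126], [22, 130, 110], [22, 144, 123], [23, 166, 143], [20, 174, 150], [16, 172, 148], [18, 174, 150], [22, 176, 151], [21, 175, 150], [20, 176, 151], [18, 174, 149], [22, 173, 148], [25, 165, 141], [28, 135, 115], [37, 89, 79], [54, 63, 61], [92, 88, 89], [156, 151, 152]]
```

View pics/v5.png

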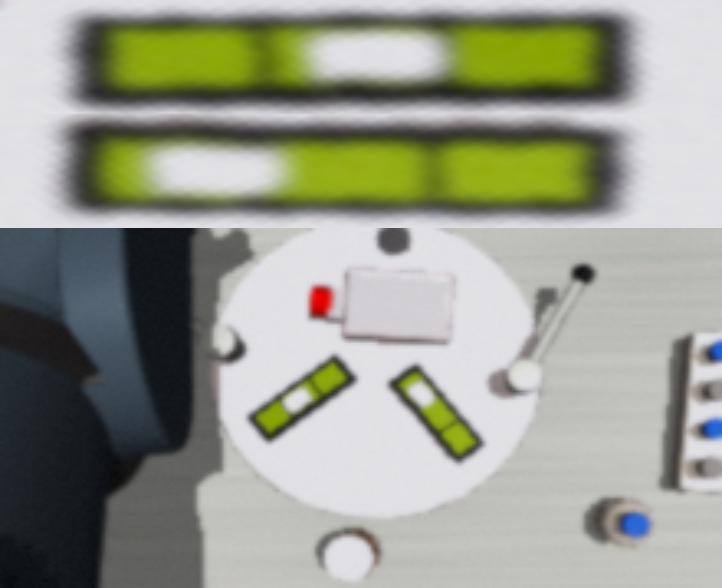

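The left lines are now both seen (-12 and 10.25), so the mark is at -0.9 and the bubble is about 2.9 mm past it. The lever needs about 0.26 rad anticlockwise. I'll descend on its far side and nudge.

>>> {"op": "carry_out", "data": {
  "increments": [
    [[-1,0,0,-0.02,0.12],[-1,0,0,-0.03,0.12],[-1,0,0,-0.025,0.12],[-1,0,0,-0.01,0.1],[-1,-0.002,0.005,-0.001,0],[-1,-0.002,0.005,0,0],[-1,-0.0025,0.005,0,0],[-1,-0.0025,0.0045,0,0]]
  ]
}}

```text
time_s: 7.4
tcp_pos: [0.6228, 0.2216, 0.0766]
orientation: [-3.104, 0.013, 0.934]
wrist_force: [-0.2, -0.2, 1.1]
gripper_width: 0.0
```

```bash
python3 -c "
from h import *
look('p6')"
```

```text
7.4 [0.6228 0.2216 0.0766] [-3.104  0.013  0.934] [-0.2  -0.15  1.12]
bubble 2.0 18.25 dark minima [(np.float64(-33.25), 58), (np.float64(31.0), 57)]
bubble -18.125 18.0 dark minima [(np.float64(-34.5), 62), (np.float64(30.0), 63)]
```

>>> {"op": "carry_out", "data": {
  "increments": [
    [[-1,-0.0014,0.002,0.002,0.03],[-1,-0.0014,0.002,0.002,0.03],[-1,-0.0015,0.0019,0.001,0.03],[-1,-0.0015,0.0019,0,0.03],[-1,-0.0016,0.0018,0,0.03],[-1,-0.0016,0.0018,0,0.03],[-1,-0.0017,0.0017,0,0.03],[-1,-0.0017,0.0017,0,0.03]]
  ]
}}

```text
time_s: 8.45
tcp_pos: [0.6113, 0.2359, 0.0829]
orientation: [-3.109, 0.013, 1.192]
wrist_force: [2.1, -2.6, -1.2]
gripper_width: 0.002
```

```bash
python3 -c "
from h import *
look('p7')"
```

```text
8.45 [0.6113 0.2359 0.0829] [-3.109  0.013  1.192] [ 2.13 -2.57 -1.15]
bubble -1.0 17.75 dark minima [(np.float64(-33.25), 55), (np.float64(31.0), 54)]
bubble -18.0 17.75 dark minima [(np.float64(-34.5), 58), (np.float64(30.0), 58)]
```

The left bubble is at -1.0 against its mark at -0.9, so it is centred. I'll back off, lift over, and go to the right lever's far (anticlockwise) side.

>>> {"op": "carry_out", "data": {
  "increments": [
    [[-1,0.005,-0.006,0,0],[-1,0.002,-0.002,0.03,0],[-1,0,0,0.05,0.18],[-1,0,-0.03,0.02,0.18],[-1,-0.003,-0.045,0,0.18],[-1,-0.003,-0.045,0,0.18],[-1,-0.003,-0.045,0,0.18],[-1,0,-0.03,0,0.18]]
  ]
}}

```text
time_s: 9.5
tcp_pos: [0.6071, 0.0329, 0.1862]
orientation: [-3.107, 0.01, 2.309]
wrist_force: [0.6, 0.3, 1.1]
gripper_width: 0.003
```

```bash
python3 -c "
from h import *
s=manip.sense();print(s['tcp_pos'],s['orientation'],s['joint_positions'].round(2))"
```

```text
[0.60712492 0.03288438 0.18621787] [-3.10720764  0.01045035  2.30923162] [-0.11  0.59  1.53 -0.04  1.04 -0.83]
```

>>> {"op": "carry_out", "data": {
  "increments": [
    [[-1,0,-0.015,0,0.16],[-1,0,-0.004,0,0.16],[-1,0,0,-0.03,0],[-1,0,0,-0.03,0],[-1,0,0,-0.025,0],[-1,0,0,-0.01,0],[-1,0,0,0,0],[-1,0,0,0,0]]
  ]
}}

```text
time_s: 10.5
tcp_pos: [0.6085, 0.0107, 0.0912]
orientation: [-3.114, 0.01, 2.632]
wrist_force: [-0.2, -0.8, 0.6]
gripper_width: 0.0
```

```bash
python3 - <<'E'
from h import *
f=look('p9');b=manip.grab_frame('side')
cv2.imwrite('pics/c9.png',np.vstack([cv2.resize(f[130:250,130:350],(550,300)),cv2.resize(b[130:250,180:400],(550,300))]))
E
```

```text
10.5 [0.6085 0.0107 0.0912] [-3.114  0.01   2.632] [-0.17 -0.76  0.64]
bubble -11.547413793103448 29.0 dark minima [(np.float64(-12.5), 77), (np.float64(10.0), 84), (np.float64(31.0), 78)]
bubble None 0.0 dark minima [(np.float64(-36.5), 26), (np.float64(-24.0), 44), (np.float64(-21.0), 46), (np.float64(-20.0), 46), (np.float64(-19.5), 46), (np.float64(-18.75), 46), (np.float64(-18.0), 46), (np.float64(-14.25), 46), (np.float64(-13.75), 46), (np.float64(-10.5), 49), (np.float64(-9.25), 49), (np.float64(-7.25), 50), (np.float64(-2.25), 52), (np.float64(-1.75), 51), (np.float64(2.5), 53), (np.float64(3.25), 53), (np.float64(6.5), 54), (np.float64(8.5), 54), (np.float64(9.0), 54), (np.float64(11.0), 54), (np.float64(11.75), 55), (np.float64(13.5), 54), (np.float64(15.5), 53), (np.float64(16.0), 53), (np.float64(19.0), 53), (np.float64(19.5), 53), (np.float64(21.5), 52), (np.float64(26.0), 53), (np.float64(30.5), 54), (np.float64(31.0), 53), (np.float64(32.0), 53), (np.float64(33.75), 52), (np.float64(37.25), 54), (np.float64(37.75), 54), (np.float64(38.75), 54), (np.float64(40.0), 54), (np.float64(41.25), 53), (np.float64(42.0), 53)]
```

View pics/c9.png

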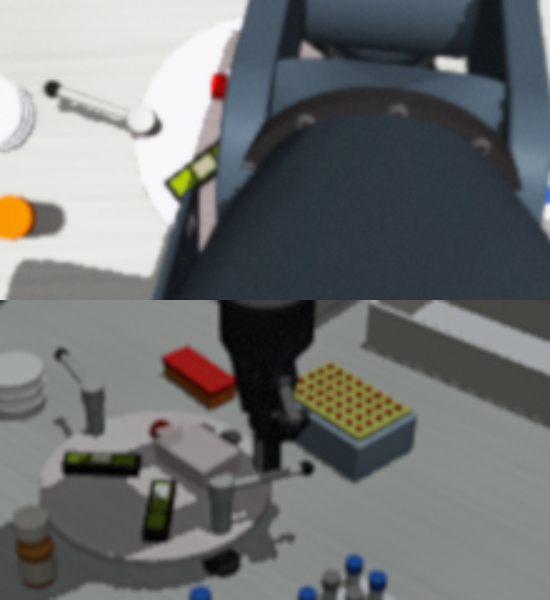

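The arm now hides the right vial from the top camera, but the side view shows it. The fingers are just on the far side of the right lever and clear of the flask. I'll push clockwise.

>>> {"op": "carry_out", "data": {
  "increments": [
    [[-1,-0.0004,-0.0064,-0.004,0],[-1,-0.0011,-0.0063,-0.003,-0.05],[-1,-0.0018,-0.0062,0,-0.105],[-1,-0.0024,-0.0059,0,-0.105],[-1,-0.003,-0.0057,0,-0.105],[-1,-0.0036,-0.0053,0,-0.105],[-1,-0.0041,-0.0049,0,-0.105],[-1,-0.0046,-0.0044,0,-0.105]]
  ]
}}

```text
time_s: 11.6
tcp_pos: [0.5908, -0.0343, 0.0865]
orientation: [-3.126, 0.014, 1.926]
wrist_force: [0.9, 3.0, -0.7]
gripper_width: -0.002
```

```bash
sed -i "s/def vmeas(f,vis=None)/def vmeas(f,cam='top')/; s/m=proj('top'/m=proj(cam/" h.py
cat >> h.py <<'E'
def rside(f):
    S=np.arange(-45,45.1,.25)
    for im in vmeas(f,'side'):
        mid=im[20:37].astype(float); r=(mid[...,0]/(mid[...,1]+20)); a=r.mean(0); v=mid[...,1].mean(0)
        k=(a>.5)&(abs(S)<30)&(v>35); print('side bubble',S[k].mean().round(2) if k.any() else None,k.sum()*.25)
    
E
python3 - <<'E'
from h import *
s=manip.sense();print(s['time_s'],s['tcp_pos'].round(4),s['orientation'].round(3),s['wrist_force'].round(2))
s0=cv2.imread('pics/side0.png'); rside(s0)
b=manip.grab_frame('side');cv2.imwrite('pics/s10.png',b);rside(b)
cv2.imwrite('pics/v10.png',np.vstack([cv2.resize(np.vstack(vmeas(s0,'side')+vmeas(b,'side')),(660,300)),cv2.resize(b[130:250,180:400],(660,300))]))
E
```

```text
11.6 [ 0.5908 -0.0343  0.0865] [-3.126  0.014  1.926] [ 0.87  3.   -0.72]
side bubble -9.89 21.25
side bubble -19.25 21.25
side bubble -0.36 22.25
side bubble -13.88 22.5
```

View pics/v10.png

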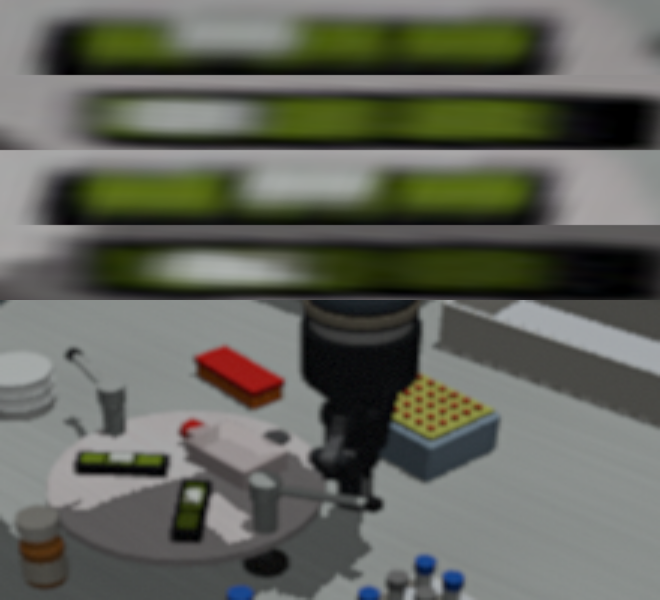

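The right bubble moved about 5.5 mm and has roughly 10.5 mm left. The left stays centred in the side view.

>>> {"op": "carry_out", "data": {
  "increments": [
    [[-1,-0.0037,-0.003,0,-0.075],[-1,-0.0039,-0.0026,0,-0.075],[-1,-0.0041,-0.0023,0,-0.075],[-1,-0.0043,-0.002,0,-0.075],[-1,-0.0045,-0.0017,0,-0.075],[-1,-0.0046,-0.0014,0,-0.075],[-1,-0.0047,-0.001,0,-0.075],[-1,-0.0048,-0.0007,0,-0.075]]
  ]
}}

```text
time_s: 12.65
tcp_pos: [0.564, -0.0518, 0.089]
orientation: [3.136, 0.015, 1.312]
wrist_force: [2.5, -0.6, -1.7]
gripper_width: 0.003
```

```bash
python3 - <<'E'
from h import *
b=manip.grab_frame('side');cv2.imwrite('pics/s11.png',b);rside(b)
look('p11')
E
```

```text
side bubble -0.36 22.25
side bubble -7.12 21.0
12.7 [ 0.5633 -0.0518  0.089 ] [3.137 0.015 1.311] [ 1.76 -0.2  -2.27]
bubble -1.25 18.75 dark minima [(np.float64(-33.25), 68), (np.float64(31.0), 68)]
bubble -5.5 15.25 dark minima [(np.float64(-34.5), 74), (np.float64(-24.5), 93), (np.float64(-21.0), 95), (np.float64(-20.25), 94), (np.float64(-19.0), 94), (np.float64(-18.5), 94), (np.float64(-17.75), 93), (np.float64(30.0), 32)]
```

>>> {"op": "carry_out", "data": {
  "increments": [
    [[-1,-0.0023,-0.0003,-0.001,-0.035],[-1,-0.0023,-0.0002,-0.001,-0.035],[-1,-0.0023,0,-0.001,-0.035],[-1,-0.0023,0,0,-0.035],[-1,-0.0023,0,0,-0.035],[-1,-0.0023,0.0001,0,-0.035],[-1,-0.0023,0.0002,0,-0.035],[-1,-0.0023,0.0003,0,-0.035]]
  ]
}}

```text
time_s: 13.75
tcp_pos: [0.5468, -0.0534, 0.0873]
orientation: [3.13, 0.016, 1.02]
wrist_force: [2.3, -2.3, 0.8]
gripper_width: -0.001
```

```bash
python3 - <<'E'
from h import *
b=manip.grab_frame('side');cv2.imwrite('pics/s12.png',b);rside(b)
look('p12')
E
```

```text
side bubble -0.28 22.5
side bubble -4.12 21.5
13.8 [ 0.5463 -0.0533  0.0872] [3.131 0.017 1.019] [ 1.39 -1.67  1.6 ]
bubble -1.125 18.5 dark minima [(np.float64(-33.25), 66), (np.float64(31.0), 66)]
bubble -2.625 15.0 dark minima [(np.float64(-34.5), 72), (np.float64(-13.75), 70), (np.float64(9.25), 68), (np.float64(30.0), 72)]
```

The right bubble is at -2.6 and its lines at -13.75 and 9.25 put the mark near -2.2, so it is centred. I'll back off, lift and check.

>>> {"op": "carry_out", "data": {
  "increments": [
    [[-1,0.006,0,0,0],[-1,0.003,0,0.01,0],[-1,0,0,0.04,0],[-1,0,0,0.05,0],[-1,0,-0.03,0.04,0],[-1,0,-0.05,0.02,0],[-1,0,-0.05,0,0],[-1,0,-0.05,0,0]]
  ]
}}

```text
time_s: 14.85
tcp_pos: [0.5513, -0.2301, 0.2547]
orientation: [-3.141, 0.017, 1.03]
wrist_force: [1.0, 0.9, -0.6]
gripper_width: 0.004
```

>>> {"op": "carry_out", "data": {
  "increments": [
    [[-1,0,-0.05,0,0],[-1,0,-0.04,0,0],[-1,0,0,0,0],[-1,0,0,0,0],[-1,0,0,0,0],[-1,0,0,0,0],[-1,0,0,0,0],[-1,0,0,0,0]]
  ]
}}

```text
time_s: 15.85
tcp_pos: [0.5501, -0.3202, 0.2565]
orientation: [-3.137, 0.015, 1.031]
wrist_force: [0.2, -0.0, 0.3]
gripper_width: 0.003
```

```bash
python3 - <<'E'
from h import *
f=look('p14'); v=vmeas(f); f0=cv2.imread('pics/top0.png')
cv2.imwrite('pics/v14.png',np.vstack([cv2.resize(np.vstack(v),(722,228),interpolation=cv2.INTER_CUBIC),cv2.resize(f[140:260,100:360],(722,340))]))
for im in v:
    g=im[26:31,:,1].mean(0); S=np.arange(-45,45.1,.25)
    for a,b in((-16,-9.5),(7,12)):
        k=(S>a)&(S<b); print(S[k][g[k].argmin()],g[k].min())
E
```

```text
15.85 [ 0.5501 -0.3202  0.2565] [-3.137  0.015  1.031] [ 0.17 -0.03  0.27]
bubble -1.25 16.75 dark minima [(np.float64(-33.25), 44), (np.float64(-12.25), 92), (np.float64(10.5), 88), (np.float64(31.0), 44)]
bubble -2.625 17.0 dark minima [(np.float64(-34.5), 46), (np.float64(-13.75), 98), (np.float64(9.0), 98), (np.float64(30.0), 48)]
-12.25 95.2
10.25 87.8
-13.75 98.4
9.25 99.8
```

View pics/v14.png

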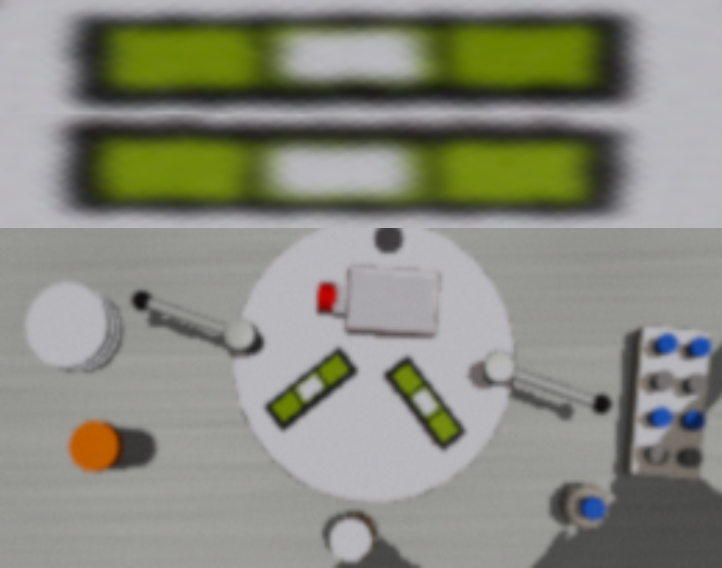

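Both bubbles sit between their lines, about 0.3 mm off the mark on each vial. The flask and surrounding things stand where they were, and the arm is clear.

```bash
python3 -c "
from cell import manip
print(manip.hand_in())"
```

```text
the job is handed in; nothing more can be done
None
```

The platform is level by my last check: both bubbles lie between their lines, about 0.3 mm from the middle mark against the 2.5 mm allowed. The job is handed in; it reports no verdict.

- **Levers:** I pushed both clockwise with the shut fingers. The left one overshot by about 2.9 mm, so I nudged it back from the other side. The right one came in without correction.
- **Final check:** in the top picture at 15.85 s, both lines showed on each vial. By eye, the flask and the things around the platform stood where they started. The robot was at about zero force, well clear to the right.
- **Disagreement:** the strips cut from the side camera read up to about 1.5 mm differently from the top view. That camera is skewed by parallax and shadow, so I relied on the top view's line-to-bubble measurement.

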